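# Put the mixed-up leg tubes back on their own feet

### The job

Three trial legs have been mixed up: every lower-leg tube stands on another leg's foot. Swap them, setting one tube on the empty wooden stand for the time being, so that the shortest tube stands on the smallest foot, the middle one on the medium foot and the longest on the largest foot, each upright in the middle of the ankle plate. Do not knock over the jar or the tin on the way.

Things in the scene. Friction and masses are not known exactly. Their poses are not given: they have to be found in the camera images.
- tube_short: the shortest and thinnest of three bare aluminium lower-leg tubes with a black top end, standing upright, loose: 60 mm tall, 22 mm in diameter, with a dark steel foot collar 38 mm in diameter and 16 mm high. Origin at the centre of its underside, z up along the tube; round, so yaw does not matter. Belongs on the small foot.
- tube_middle: the middle of three bare aluminium lower-leg tubes with a black top end, standing upright, loose: 80 mm tall, 28 mm in diameter, with a dark steel foot collar 44 mm in diameter and 16 mm high. Origin at the centre of its underside, z up along the tube; round, so yaw does not matter. Belongs on the medium foot.
- tube_long: the longest and thickest of three bare aluminium lower-leg tubes with a black top end, standing upright, loose: 105 mm tall, 34 mm in diameter, with a dark steel foot collar 50 mm in diameter and 16 mm high. Origin at the centre of its underside, z up along the tube; round, so yaw does not matter. Belongs on the large foot.
- foot_small_ankle (a point): the smallest of three skin-coloured artificial feet, 150 mm long and 62 mm wide, fixed to the bench sole down. The point is the centre of the top face of its ankle plate, a flat bright steel disc 72 mm in diameter whose top is 45 mm above the bench; x points to the toes (111 mm ahead), the heel is 39 mm behind, z up.
- foot_medium_ankle (a point): the middle-sized of three skin-coloured artificial feet, 190 mm long and 76 mm wide, fixed to the bench sole down. The point is the centre of the top face of its ankle plate, a flat bright steel disc 72 mm in diameter whose top is 52 mm above the bench; x points to the toes (141 mm ahead), the heel is 49 mm behind, z up.
- foot_large_ankle (a point): the largest of three skin-coloured artificial feet, 235 mm long and 90 mm wide, fixed to the bench sole down. The point is the centre of the top face of its ankle plate, a flat bright steel disc 72 mm in diameter whose top is 60 mm above the bench; x points to the toes (174 mm ahead), the heel is 61 mm behind, z up.
- stand_top (a point): the empty stand: a square wooden block 90 x 90 x 30 mm, fixed to the bench, with a flat bright steel disc 72 mm in diameter on top. The point is the centre of the disc's top face, 36 mm above the bench; z up.
- jar: small amber glass jar with a steel lid, 42 mm in diameter, 60 mm tall, loose, a bystander; origin at the centre of its underside, z up.
- tin: small steel tin with a paper label, 44 mm in diameter, 55 mm tall, loose, a bystander; origin at the centre of its underside, z up.
Not all that is in view belongs to the job. What is shaped like the part that bears stand_top but black or red is not meant.

How it is judged (in metres and radians):
On the way:
1. one of the tubes has been set down upright in the middle of the stand's disc (within 12 mm) and let go (((horizontal distance between tube_short and stand_top below 0.012 m and z of tube_short in the frame of stand_top between -0.005 and 0.005 m and angle between tube_short's own z axis and vertical below 0.1 rad and linear speed of tube_short below 0.02 m/s and contact force between tube_short and the fingers below 0.1 N) or (horizontal distance between tube_middle and stand_top below 0.012 m and z of tube_middle in the frame of stand_top between -0.005 and 0.005 m and angle between tube_middle's own z axis and vertical below 0.1 rad and linear speed of tube_middle below 0.02 m/s and contact force between tube_middle and the fingers below 0.1 N) or (horizontal distance between tube_long and stand_top below 0.012 m and z of tube_long in the frame of stand_top between -0.005 and 0.005 m and angle between tube_long's own z axis and vertical below 0.1 rad and linear speed of tube_long below 0.02 m/s and contact force between tube_long and the fingers below 0.1 N))), for 0.2 s.
At the end, for the whole second after the job is handed in: Each tube stands released and at rest on the ankle plate of its own foot (shortest on smallest, middle on medium, longest on largest), its foot collar flat on the plate (within 5 mm in height), upright within 0.1 rad, its axis within 12 mm of the plate's centre (horizontal distance between tube_short and foot_small_ankle below 0.012 m and z of tube_short in the frame of foot_small_ankle between -0.005 and 0.005 m and angle between each of tube_short, tube_middle, tube_long's own z axis and vertical below 0.1 rad and linear speed of each of tube_short, tube_middle, tube_long below 0.02 m/s and contact force between each of tube_short, tube_middle, tube_long and the fingers below 0.1 N and horizontal distance between tube_middle and foot_medium_ankle below 0.012 m and z of tube_middle in the frame of foot_medium_ankle between -0.005 and 0.005 m and horizontal distance between tube_long and foot_large_ankle below 0.012 m and z of tube_long in the frame of foot_large_ankle between -0.005 and 0.005 m); the robot touches nothing.
It fails at once if the jar or the tin is knocked over (tilted by more than 0.6 rad) (angle between any of jar, tin's own z axis and vertical above 0.6 rad).
It also fails if it takes over 115 s, if anything falls off the work surface, if the arm or the gripper's body presses on something with over 40 N, if the wrist force passes 120 N, or if a joint passes its speed limit or range.

### The arm

A 6-joint arm with a two-finger parallel gripper is mounted at the origin on the work surface. World frame = base frame: x ahead of the robot, y to its left, z up, the work surface at z = 0. Lengths are in m, angles in degrees, forces in N, time in s.
With the tool pointing down it reaches from about 0.425 to 0.95 m from the base axis. Payload 3.5 kg.
Tool frame: the origin (TCP) lies on the centre line of the jaws, within the pads' length; the fingertips stand 17 mm ahead of it and the grasp point (between the pads) lies 2 mm behind it; z points along the fingers, y is the line along which they close (so a half turn about z gives the same grasp; the last joint's range is limited). The gripper opens to 85 mm and grips with 20 to 120 N. Pads are 22 mm wide; open, the fingers measure 114 mm over their backs; the gripper's body (76 mm by 85 mm) begins 54 mm behind the grasp point. The pads swing forward as they close: fully open they stand 13 mm farther back than shut.
Start: joints at [63.197, 16.404, 90.338, -0, 73.258, -8.594], TCP at [0.211, 0.641, 0.248] pointing down, gripper open.
Joint ranges: [-158.93, 158.93], [-51.34, 127.21], [12.03, 142.37], [-87.48, 267.48], [13.55, 161.25], [-162.69, 162.69]. Speed limits (degrees/s): [159.86, 159.86, 180, 180, 180, 180].

### API

Orientations are given as [roll, pitch, yaw] about the fixed x, y, z axes, in that order (R = Rz(yaw) Ry(pitch) Rx(roll)).
In Python, from plant import robot gives the robot as it stands.
- The arm moves only by the tool move_arm, never from a script. Its argument "rows" is a list of rows, each a list of 3 entries, a list of its own where there are three numbers: the turn, a rotation vector about the tool's x, y, z in rad, then the shift along the tool's x, y, z in mm, then the gripper's target within -1 to 1 (fully open at 1, half-way at 0, shut at -1). In form: [[[ax, ay, az], [x, y, z], claw], ...]. A call has 1 to 20 rows; each row is the pose to reach, as a shift and turn from the pose commanded when the call began, along the tool's axes at that moment; what a row does not reach only later rows make up. A row lasts 1/8 s, in which the tool goes at most 62.5 mm and 10.7 degrees, less where a joint would pass 70% of its speed; a pose out of reach is approached as far as the arm can. A call with a gripper value outside its range is refused whole. The fingers move at their own pace and stop on an object; "newtons" is the grip in N (left out, the last holds). Time passes only in rows, so rows that repeat a pose let the fingers close. It gives the time, the measured TCP pose, the force, the opening and the grip force at its end, in the units of the state.
- robot.sense(): the state, without advancing time (a new reading comes with each control period).
- robot.read_camera(name): name is "scene" or "top" or "wrist"; returns the picture (420x560x3 uint8, red, green, blue); there is no depth.
- robot.camera_model(name): a dict with "K" (3x3 intrinsics, pixels), "k1" (the pictures are not rectified: a ray, as slopes to the right and down, at radius r is drawn at 1 + k1 r^2 times it, then the intrinsics apply), "R" (3x3) and "t" (3): a world point X has camera coordinates R X + t; the wrist camera has in their place "T_tool_cam" (4x4, takes a point from camera to tool coordinates, whose origin is the TCP and whose axes are the flange's). Camera axes: x right, y down, z forward; pixel columns grow to the right and rows downward; lengths in m; the calibration is good to about 2 mm. A picture is of the moment at which its call begins: read the wrist's pose just before it. camera_model takes no time and is no camera call.
- robot.hand_in(): hands the job in; it is judged then, once.
The state is a dict: "time_s": time; "q": joint angles; "qvel": joint speeds; "tau": joint torques, N m; "position": TCP position; "tool_rot": TCP orientation; "force": force on the tool from outside, world axes, zero at the start; "torque": the same for the moment, N m; "opening": finger opening in m; "gripper_force": force on a finger pad.
Only numpy, scipy, OpenCV 4.12 (cv2) and the standard library are available. Lean on these libraries where they do the work, as an engineer would, in place of code of your own. Each camera call takes 0.05 s, during which the arm holds its last target. There are 200 camera calls.

## Working session

There is one attempt and no reset: what is moved stays moved. The work goes in short steps, Python scripts to look and compute and a tool call to move; the robot and the scene stay as the last step left them, time stands still between calls to the robot, and variables do not carry over. Pictures are saved under pics/ and viewed, at most 14 in all, crops included, and the job is handed in when it is done.

Besides the shell and the picture viewer there is one more tool, called after "Call:" as a command line: name --argument value ..., lists and objects as JSON in quotes. move_arm: Moves the arm, as the interface text tells. Its arguments: {"type":"object","properties":{"rows":{"type":"array"},"newtons":{"type":"number"}},"required":["rows"]}

```bash
mkdir -p pics; ls
python3 - <<'E'
from plant import robot
import cv2
for n in("top","scene"):
    cv2.imwrite(f"pics/{n}0.png",robot.read_camera(n)[:,:,::-1]); print(n,robot.camera_model(n))
print(robot.camera_model("wrist")); print(robot.sense())
E
```

```text
pics
top {'K': array([[386.49700497,   0.        , 284.45356713],
       [  0.        , 386.49700497, 204.42935716],
       [  0.        ,   0.        ,   1.        ]]), 'k1': -0.11020078572113635, 'R': array([[-0.02748657, -0.99961684,  0.00326384],
       [-0.99813555,  0.02726754, -0.05460676],
       [ 0.05449684, -0.00475871, -0.9985026 ]]), 't': array([-0.03965037,  0.4875339 ,  1.33464024])}
scene {'K': array([[472.97107895,   0.        , 279.29732219],
       [  0.        , 472.97107895, 224.23077552],
       [  0.        ,   0.        ,   1.        ]]), 'k1': -0.06440407592422999, 'R': array([[ 0.76954925,  0.63852827, -0.00869439],
       [ 0.45312011, -0.55558925, -0.69713898],
       [-0.44997346,  0.53254318, -0.71688329]]), 't': array([-0.33541002, -0.20542512,  1.50351213])}
{'K': array([[322.23897133,   0.        , 277.27805391],
       [  0.        , 322.23897133, 213.56720804],
       [  0.        ,   0.        ,   1.        ]]), 'k1': -0.004618464990052717, 'T_tool_cam': array([[-2.01530431e-04, -9.61918991e-01, -2.73334621e-01,
         6.90216292e-02],
       [ 9
[... 210 characters left out ...]
000e+00,
         1.00000000e+00]])}
{'time_s': 0.1, 'q': array([ 6.31974910e+01,  1.64493841e+01,  9.04144089e+01,  9.39598396e-04,
        7.32589409e+01, -8.59552206e+00]), 'qvel': array([-0.02909458, -0.00434055, -0.29741348,  0.01812929, -0.03036652,
        0.02434055]), 'tau': array([ 4.77347585e-04, -4.07294476e+01, -2.93699813e+01, -1.86799825e-04,
        3.39838174e-03, -2.11094937e-05]), 'position': array([0.21063091, 0.64070747, 0.2470737 ]), 'tool_rot': array([-1.79878779e+02, -1.92326611e-02,  1.61792721e+02]), 'force': array([-0.32201885, -0.55723234, -0.25849859]), 'torque': array([-0.04650231, -0.01663562,  0.00465094]), 'gripper_force': 0.0, 'opening': 0.08518447413201054}
```

View pics/top0.png

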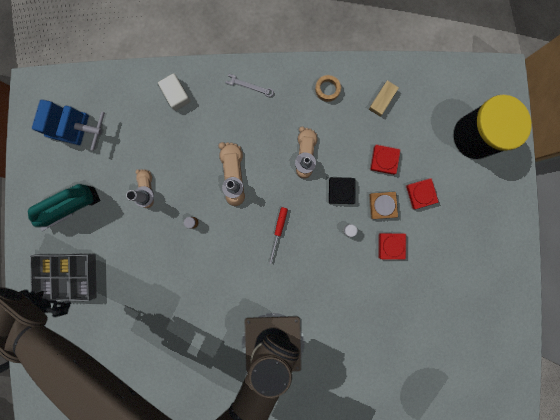

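View pics/scene0.png

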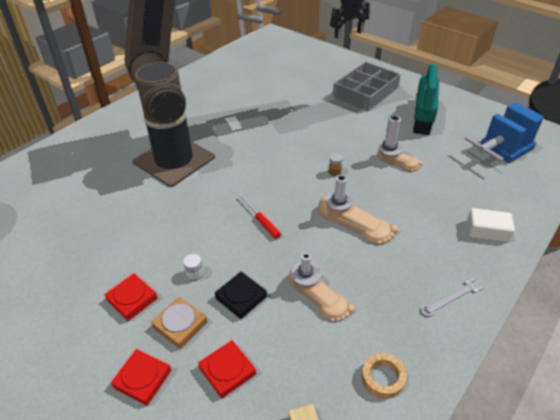

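The candidates in top/scene pixels are as follows.
- **Feet:** small foot at top (140,195), large at (232,185), medium at (305,165).
- **Tubes:** the longest seems to stand on the small foot (scene 393,130), the middle one on the large foot (scene 341,190), and the short one on the medium foot (scene 306,265).
- **Stand:** wooden at top (384,206). The decoys are black at (342,191) and red at (385,160), (423,195) and (393,247).
- **Bystanders:** jar at (190,222), tin at (350,231).

Next is the close crop to check this.

```bash
cat > h.py <<'E'
import numpy as np, cv2
from scipy.spatial.transform import Rotation as Ro
from plant import robot
def cam(name,s=None):
    m=robot.camera_model(name)
    if name!="wrist": return m["K"],m["k1"],m["R"],m["t"]
    s=s or robot.sense(); T=np.eye(4); T[:3,:3]=Ro.from_euler("xyz",s["tool_rot"],degrees=True).as_matrix(); T[:3,3]=s["position"]
    W=np.linalg.inv(T@m["T_tool_cam"]); return m["K"],m["k1"],W[:3,:3],W[:3,3]
def cast(c,uv,z):
    K,k,R,t=c; uv=np.atleast_2d(np.array(uv,float))
    p=cv2.undistortPoints(uv[:,None],K,np.array([k,0,0,0.]))[:,0]
    d=np.c_[p,np.ones(len(p))]@R; o=-R.T@t
    return (o+d*((z-o[2])/d[:,2])[:,None])
def proj(c,X):
    K,k,R,t=c; return cv2.projectPoints(np.atleast_2d(np.array(X,float)),cv2.Rodrigues(R)[0],t,K,np.array([k,0,0,0.]))[0][:,0]
E
python3 - <<'E'
from h import *
c=cam("top")
for n,uv,z in [("small plate",(140,197),.045),("large",(233,187),.06),("medium",(306,166),.052),("stand",(384.5,205.5),.036),("jar lid",(191,222),.06),("tin top",(350,230),.055)]: print(n,cast(c,uv,z)[0].round(3))
for n,uv,z in [("long top",(131,196),.15),("mid top",(232,183),.14),("short top",(307,159),.112)]: print(n,cast(c,uv,z)[0].round(3))
a=cv2.imread("pics/top0.png")[110:260,110:420]; b=cv2.imread("pics/scene0.png")[100:320,270:430]
A=cv2.resize(a,(775,375),interpolation=3); cv2.imwrite("pics/c1.png",A)
E
```

```text
small plate [0.524 0.446 0.045]
large [0.547 0.12  0.06 ]
medium [ 0.613 -0.13   0.052]
stand [ 0.472 -0.399  0.036]
jar lid [0.433 0.265 0.06 ]
tin top [ 0.391 -0.272  0.055]
long top [0.519 0.436 0.15 ]
mid top [0.552 0.112 0.14 ]
short top [ 0.627 -0.13   0.112]
```

View pics/c1.png

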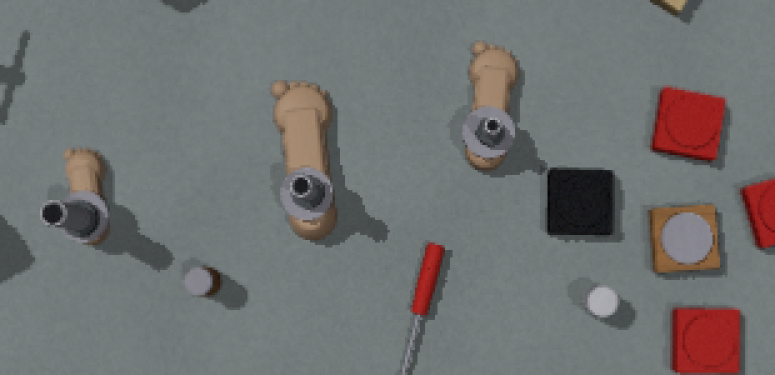

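The crop confirms it. Long tube is on the small foot, middle tube on the large foot, short tube on the medium foot, and the wooden stand is at crop (688,238), which is top (385,205). The black and red blocks are decoys. Next I square the tool yaw to 180° and hover over the small foot.

Call:
move_arm --rows '[[[0, 0, -0.1], [-50, -13, 0], 1], [[0, 0, -0.2], [-100, -26, 0], 1], [[0, 0, -0.3178], [-155, -40, 0], 1], [[0, 0, -0.3178], [-210, -55, 0], 1], [[0, 0, -0.3178], [-265, -70, 0], 1], [[0, 0, -0.3178], [-315, -83, 0], 1], [[0, 0, -0.3178], [-357, -93, 0], 1], [[0, 0, -0.3178], [-357, -93, 0], 1], [[0, 0, -0.3178], [-357, -93, 0], 1]]'

```text
time_s: 1.23
position: [0.5204, 0.4413, 0.2476]
tool_rot: [-180.0, -0.1, 180.0]
force: [0.3, -0.3, 0.2]
opening: 0.0854
gripper_force: 0.0
```

Run:
```python
from h import *
s=robot.sense(); im=robot.read_camera("wrist")[:,:,::-1]; cv2.imwrite("pics/w1.png",im)
print(s["position"],s["tool_rot"]); np.save("w1.npy",np.r_[s["position"],s["tool_rot"]])
print(proj(cam("wrist",s),[(.524,.446,.045),(.519,.436,.15)]))
```

```text
[0.52042602 0.44129371 0.24760938] [-1.79979619e+02 -8.56938180e-02  1.79985835e+02]
[[281.4105703  194.61373847]
 [269.30132911 219.10191845]]
```

View pics/w1.png

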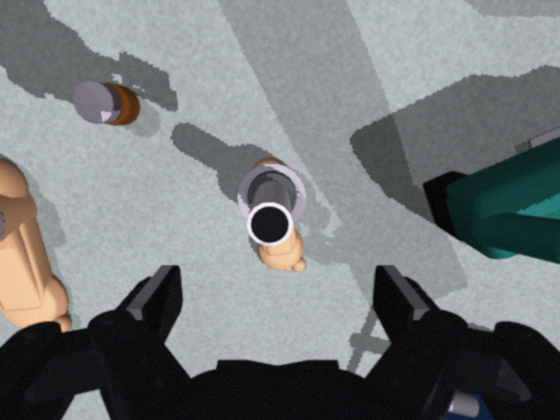

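The wrist view shows the long tube's top ring at about (270,224) and the plate circle around (272,197). Now I measure both from masks.

```bash
cat >> h.py <<'E'
def look(path=None):
    s=robot.sense(); im=robot.read_camera("wrist")[:,:,::-1].copy()
    if path: cv2.imwrite(path,im); np.save(path+".npy",np.r_[s["position"],s["tool_rot"]])
    return im,s
def load(path):
    a=np.load(path+".npy"); return cv2.imread(path),dict(position=a[:3],tool_rot=a[3:])
def plate(im,s,near,z):
    """lilac steel disc: hull of the mask pixels cast onto its plane; returns centre, radius"""
    c=cam("wrist",s); u=proj(c,(*near,z))[0]; f=im.astype(int); b,g,r=f[...,0],f[...,1],f[...,2]
    m=((b-g>=6)&(r-g>=-2)&(b-r>=2)&(g>95)).astype(np.uint8)
    yy,xx=np.mgrid[:420,:560]; m[(xx-u[0])**2+(yy-u[1])**2>60**2]=0
    m=cv2.morphologyEx(m,cv2.MORPH_OPEN,np.ones((3,3),np.uint8))
    n,l,st,ce=cv2.connectedComponentsWithStats(m); 
    m=np.isin(l,[i for i in range(1,n) if st[i,4]>40])
    p=np.argwhere(m)[:,::-1].astype(np.float32); h=cv2.convexHull(p)[:,0]
    w=cast(c,h,z)[:,:2].astype(np.float32); (x,y),R=cv2.minEnclosingCircle(w)
    return np.array([x,y]),R,len(p)
def ring(im,s,near,z,thr=60):
    """dark bore of the tube's black top end nearest to the expected spot; centre and mean radius"""
    c=cam("wrist",s); u=proj(c,(*near,z))[0]
    m=(im.max(2)<thr).astype(np.uint8); n,l,st,ce=cv2.connectedComponentsWithStats(m)
    ok=[i for i in range(1,n) if 60<st[i,4]<6000]; i=min(ok,key=lambda i:np.hypot(*(ce[i]-u)))
    w=cast(c,np.argwhere(l==i)[:,::-1],z)[:,:2]; return ce[i],cast(c,ce[i],z)[0,:2],np.ptp(w,axis=0)
E
python3 - <<'E'
from h import *
im,s=load("pics/w1.png")
print(plate(im,s,(.52,.446),.045)); print(ring(im,s,(.52,.436),.15))
print(im[185:212:3,215:310:6].tolist()[4])
cv2.imwrite("pics/w1z.png",cv2.resize(im[140:280,190:350],(800,700-100),interpolation=0))
E
```

```text
Traceback (most recent call last):
  File "h.py", line 21, in load
    a=np.load(path+".npy"); return cv2.imread(path),dict(position=a[:3],tool_rot=a[3:])
FileNotFoundError: [Errno 2] No such file or directory: 'pics/w1.png.npy'
```

```bash
mv w1.npy pics/w1.png.npy
python3 - <<'E'
from h import *
im,s=load("pics/w1.png")
cv2.imwrite("pics/w1z.png",cv2.resize(im[140:280,190:350],(640,560),interpolation=0))
print(im[185:212:3,215:310:6].tolist()[4])
print(ring(im,s,(.52,.436),.15))
print(plate(im,s,(.52,.446),.045));
E
```

```text
[[186, 184, 178], [179, 176, 169], [141, 140, 133], [107, 107, 101], [212, 195, 204], [122, 111, 117], [61, 58, 54], [100, 93, 97], [97, 92, 95], [93, 89, 91], [85, 80, 84], [94, 89, 93], [117, 108, 112], [87, 82, 77], [169, 155, 161], [195, 182, 186]]
(array([269.20186335, 224.1573499 ]), array([0.52283533, 0.43590019]), array([0.02590954, 0.02549893]))
(array([0.52657682, 0.43547857]), 0.036272283643484116, 1391)
```

View pics/w1z.png

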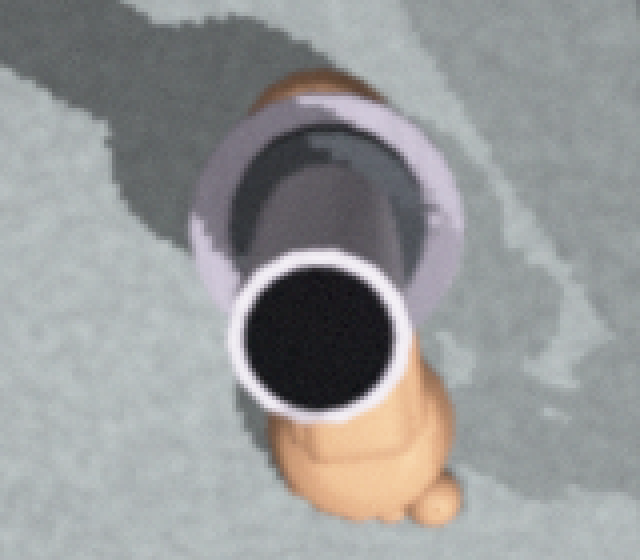

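Call:
move_arm --rows '[[[0, 0, 0], [-5, -50, 0], 1], [[0, 0, 0], [-10, -105, 0], 1], [[0, 0, 0], [-15, -160, 0], 1], [[0, 0, 0], [-20, -215, 0], 1], [[0, 0, 0], [-25, -270, 0], 1], [[0, 0, 0], [-30, -325, 0], 1], [[0, 0, 0], [-30, -325, 0], 1], [[0, 0, 0], [-30, -325, 0], 1]]'

```text
time_s: 2.28
position: [0.5505, 0.1175, 0.2484]
tool_rot: [180.0, 0.0, -179.9]
force: [-0.2, -0.6, -0.5]
opening: 0.0858
gripper_force: 0.0
```

Run:
```python
from h import *
im,s=look("pics/w2.png"); print(s["position"])
print(ring(im,s,(.55,.116),.14)); print(plate(im,s,(.55,.118),.06))
```

```text
[0.5504926  0.1175091  0.24841827]
(array([277.33707865, 215.01123596]), array([0.54925759, 0.11813102]), array([0.01888244, 0.01968081]))
(array([0.54777199, 0.12095279]), 0.036403581500053406, 2249)
```

Call:
move_arm --rows '[[[0, 0, 0], [-15, -50, 0], 1], [[0, 0, 0], [-30, -100, 0], 1], [[0, 0, 0], [-45, -150, 0], 1], [[0, 0, 0], [-60, -200, 0], 1], [[0, 0, 0], [-75, -246, 0], 1], [[0, 0, 0], [-75, -246, 0], 1], [[0, 0, 0], [-75, -246, 0], 1]]'

```text
time_s: 3.2
position: [0.6261, -0.1278, 0.2479]
tool_rot: [179.9, -0.0, -179.9]
force: [0.1, -0.2, 0.3]
opening: 0.0857
gripper_force: 0.0
```

Run:
```python
from h import *
im,s=look("pics/w3.png"); print(s["position"])
print(ring(im,s,(.625,-.13),.112)); print(plate(im,s,(.62,-.13),.052))
```

```text
[ 0.6260834  -0.1277889   0.24792189]
(array([274.06862745, 206.40686275]), array([ 0.62518932, -0.12985495]), array([0.01299305, 0.01342079]))
(array([ 0.62649119, -0.1280393 ]), 0.03635190799832344, 2700)
```

Call:
move_arm --rows '[[[0, 0, 0], [30, -50, 0], 1], [[0, 0, 0], [60, -100, 0], 1], [[0, 0, 0], [90, -150, 0], 1], [[0, 0, 0], [120, -200, 0], 1], [[0, 0, 0], [145, -250, 0], 1], [[0, 0, 0], [150, -270, 0], 1], [[0, 0, 0], [150, -270, 0], 1], [[0, 0, 0], [150, -270, 0], 1]]'

```text
time_s: 4.25
position: [0.477, -0.3978, 0.2482]
tool_rot: [179.9, 0.0, -179.9]
force: [0.2, 0.5, 0.7]
opening: 0.0851
gripper_force: 0.0
```

Run:
```python
from h import *
im,s=look("pics/w4.png"); print(s["position"])
print(plate(im,s,(.472,-.4),.036))
v=[load(f"pics/w{i}.png")[0][100:300,130:430] for i in (2,3,4)]+[np.zeros((200,300,3),np.uint8)]
cv2.imwrite("pics/m.png",np.vstack([np.hstack(v[:2]),np.hstack(v[2:])]))
```

```text
[ 0.47703281 -0.39776611  0.24818685]
(array([ 0.4746986 , -0.39994597]), 0.03480563685297966, 3271)
```

View pics/m.png

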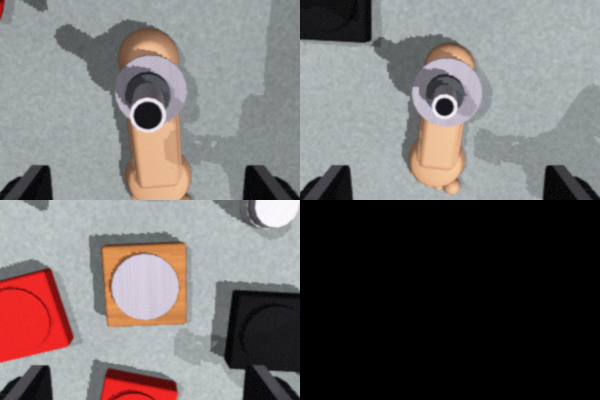

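The crops show the bores and collars clean on each plate. The bores measure 26, 19 and 13 mm, which fits long, middle and short, and the plate radii come out at about 36 mm. First: short tube to the stand.

Call:
move_arm --rows '[[[0, 0, 0], [-28, 50, 0], 1], [[0, 0, 0], [-56, 100, 0], 1], [[0, 0, 0], [-84, 150, 0], 1], [[0, 0, 0], [-112, 200, 0], 1], [[0, 0, 0], [-138, 250, 0], 1], [[0, 0, 0], [-148, 268, 0], 1], [[0, 0, 0], [-148, 268, 0], 1], [[0, 0, 0], [-148, 268, 40], 1], [[0, 0, 0], [-148, 268, 80], 1], [[0, 0, 0], [-148, 268, 115], 1], [[0, 0, 0], [-148, 268, 140], 1], [[0, 0, 0], [-148, 268, 156], 1], [[0, 0, 0], [-148, 268, 156], 1], [[0, 0, 0], [-148, 268, 156], 1]]'

```text
time_s: 6.05
position: [0.6247, -0.1325, 0.0938]
tool_rot: [-179.9, 0.1, 180.0]
force: [0.3, 0.5, 0.5]
opening: 0.0853
gripper_force: 0.0
```

Call:
move_arm --rows '[[[0, 0, 0], [0, 0, 0], -1], [[0, 0, 0], [0, 0, 0], -1], [[0, 0, 0], [0, 0, 0], -1], [[0, 0, 0], [0, 0, 0], -1], [[0, 0, 0], [0, 0, 0], -1], [[0, 0, 0], [0, 0, 0], -1], [[0, 0, 0], [0, 0, 0], -1], [[0, 0, 0], [0, 0, 0], -1]]' --newtons 40

```text
time_s: 7.05
position: [0.6242, -0.1317, 0.0927]
tool_rot: [180.0, 0.0, 180.0]
force: [-0.9, 1.6, 2.9]
opening: 0.0212
gripper_force: 39.4
```

Opening 21 mm, so the short tube is held. Lift it and carry it to the stand.

Call:
move_arm --rows '[[[0, 0, 0], [0, 0, -20], -1], [[0, 0, 0], [0, 0, -50], -1], [[0, 0, 0], [0, 0, -80], -1], [[0, 0, 0], [15, -27, -80], -1], [[0, 0, 0], [40, -71, -80], -1], [[0, 0, 0], [67, -120, -80], -1], [[0, 0, 0], [94, -168, -80], -1], [[0, 0, 0], [120, -215, -80], -1], [[0, 0, 0], [140, -250, -80], -1], [[0, 0, 0], [150, -269, -80], -1], [[0, 0, 0], [150, -269, -80], -1], [[0, 0, 0], [150, -269, -60], -1], [[0, 0, 0], [150, -269, -30], -1], [[0, 0, 0], [150, -269, -5], -1], [[0, 0, 0], [150, -269, 5], -1], [[0, 0, 0], [150, -269, 10], -1], [[0, 0, 0], [150, -269, 13], -1], [[0, 0, 0], [150, -269, 13], -1]]'

```text
time_s: 9.3
position: [0.4744, -0.401, 0.08]
tool_rot: [-179.9, 0.0, -180.0]
force: [-0.8, 0.3, -1.8]
opening: 0.0211
gripper_force: 39.4
```

Run:
```python
from h import *
im,s=look("pics/w5.png"); print(s["position"],s["force"])
```

```text
[ 0.47435213 -0.40098622  0.08003641] [-0.78608708  0.28868781 -1.82104962]
```

View pics/w5.png

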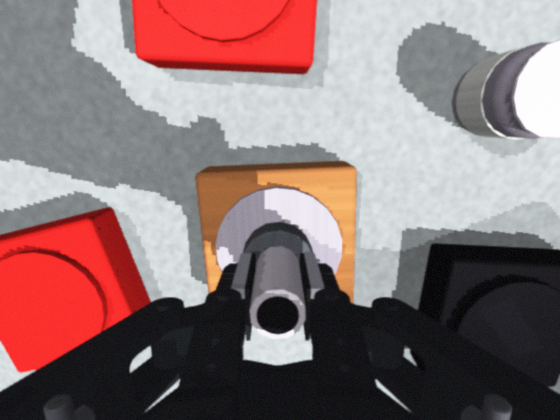

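The tube is centred over the disc, a few mm above it. Disc edges are at columns 216–342 and the collar is centred at about 278. Lower, release and back off.

Call:
move_arm --rows '[[[0, 0, 0], [0, 0, 1.5], -1], [[0, 0, 0], [0, 0, 3], -1], [[0, 0, 0], [0, 0, 4], -1]]'

```text
time_s: 9.72
position: [0.4741, -0.401, 0.0767]
tool_rot: [-180.0, -0.0, -180.0]
force: [-2.4, 3.3, 7.9]
opening: 0.0208
gripper_force: 40.2
```

Call:
move_arm --rows '[[[0, 0, 0], [0, 0, 0], 1], [[0, 0, 0], [0, 0, 0], 1], [[0, 0, 0], [0, 0, 0], 1], [[0, 0, 0], [0, 0, 0], 1], [[0, 0, 0], [0, 0, 0], 1], [[0, 0, 0], [0, 0, 0], 1], [[0, 0, 0], [0, 0, 0], 1], [[0, 0, 0], [0, 0, -40], 1], [[0, 0, 0], [0, 0, -90], 1], [[0, 0, 0], [0, 0, -140], 1], [[0, 0, 0], [0, 0, -172], 1], [[0, 0, 0], [0, 0, -172], 1], [[0, 0, 0], [0, 0, -172], 1]]'

```text
time_s: 11.35
position: [0.4735, -0.4002, 0.2459]
tool_rot: [179.9, -0.1, 180.0]
force: [-0.3, 0.2, -0.6]
opening: 0.0858
gripper_force: 0.0
```

Run:
```python
from h import *
im,s=look("pics/w6.png"); print(s["position"])
print(ring(im,s,(.475,-.4),.096)); print(plate(im,s,(.475,-.4),.036))
```

```text
[ 0.47347987 -0.40017073  0.24585861]
(array([276.07865169, 205.62359551]), array([ 0.47538699, -0.40048583]), array([0.01275554, 0.01237529]))
(array([ 0.47477096, -0.39985031]), 0.0349566712975502, 2232)
```

The short tube stands about 1 mm from the disc's centre. Next: middle tube from the large foot to the medium foot.

Call:
move_arm --rows '[[[0, 0, 0], [-7, 45, 0], 1], [[0, 0, 0], [-15, 100, 0], 1], [[0, 0, 0], [-23, 158, 0], 1], [[0, 0, 0], [-31, 216, 0], 1], [[0, 0, 0], [-39, 274, 0], 1], [[0, 0, 0], [-47, 332, 0], 1], [[0, 0, 0], [-55, 390, 0], 1], [[0, 0, 0], [-64, 448, 0], 1], [[0, 0, 0], [-72, 495, 0], 1], [[0, 0, 0], [-75.5, 518, 0], 1], [[0, 0, 0], [-75.5, 518, 0], 1], [[0, 0, 0], [-75.5, 518, 30], 1], [[0, 0, 0], [-75.5, 518, 75], 1], [[0, 0, 0], [-75.5, 518, 115], 1], [[0, 0, 0], [-75.5, 518, 136], 1], [[0, 0, 0], [-75.5, 518, 136], 1], [[0, 0, 0], [-75.5, 518, 136], 1]]'

```text
time_s: 13.52
position: [0.5499, 0.1167, 0.1119]
tool_rot: [-180.0, 0.0, 180.0]
force: [-0.4, -0.4, 0.3]
opening: 0.0856
gripper_force: 0.0
```

Call:
move_arm --rows '[[[0, 0, 0], [0, 0, 0], -1], [[0, 0, 0], [0, 0, 0], -1], [[0, 0, 0], [0, 0, 0], -1], [[0, 0, 0], [0, 0, 0], -1], [[0, 0, 0], [0, 0, 0], -1], [[0, 0, 0], [0, 0, 0], -1], [[0, 0, 0], [0, 0, 0], -1], [[0, 0, 0], [0, 0, 0], -1]]' --newtons 40

```text
time_s: 14.52
position: [0.5498, 0.1175, 0.112]
tool_rot: [180.0, 0.0, -180.0]
force: [-1.3, 1.2, 5.8]
opening: 0.0271
gripper_force: 39.6
```

Call:
move_arm --rows '[[[0, 0, 0], [0, 0, -20], -1], [[0, 0, 0], [0, 0, -45], -1], [[0, 0, 0], [0, 0, -60], -1], [[0, 0, 0], [-8, -25, -60], -1], [[0, 0, 0], [-22, -70, -60], -1], [[0, 0, 0], [-38, -120, -60], -1], [[0, 0, 0], [-53, -170, -60], -1], [[0, 0, 0], [-67, -215, -60], -1], [[0, 0, 0], [-75, -238, -60], -1], [[0, 0, 0], [-77, -246, -60], -1], [[0, 0, 0], [-77, -246, -60], -1], [[0, 0, 0], [-77, -246, -40], -1], [[0, 0, 0], [-77, -246, -15], -1], [[0, 0, 0], [-77, -246, -2], -1], [[0, 0, 0], [-77, -246, 4], -1], [[0, 0, 0], [-77, -246, 6], -1], [[0, 0, 0], [-77, -246, 8], -1], [[0, 0, 0], [-77, -246, 9], -1]]'

```text
time_s: 16.77
position: [0.6272, -0.1289, 0.104]
tool_rot: [-180.0, 0.1, 180.0]
force: [-1.8, 1.5, 4.9]
opening: 0.0271
gripper_force: 39.9
```

Run:
```python
from h import *
im,s=look("pics/w7.png"); print(s["position"],s["force"])
```

```text
[ 0.62720396 -0.12889252  0.10396477] [-1.83397139  1.53944842  4.87755758]
```

View pics/w7.png

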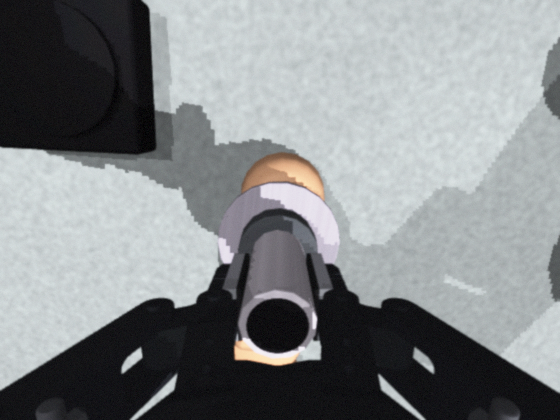

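The collar is on the plate and centred (plate columns 219–341, tube about 279), and the force shows contact. Release.

Call:
move_arm --rows '[[[0, 0, 0], [0, 0, 0], 1], [[0, 0, 0], [0, 0, 0], 1], [[0, 0, 0], [0, 0, 0], 1], [[0, 0, 0], [0, 0, 0], 1], [[0, 0, 0], [0, 0, 0], 1], [[0, 0, 0], [0, 0, 0], 1], [[0, 0, 0], [0, 0, 0], 1], [[0, 0, 0], [0, 0, -40], 1], [[0, 0, 0], [0, 0, -90], 1], [[0, 0, 0], [0, 0, -130], 1], [[0, 0, 0], [0, 0, -145], 1], [[0, 0, 0], [0, 0, -145], 1], [[0, 0, 0], [0, 0, -145], 1]]'

```text
time_s: 18.45
position: [0.6254, -0.1283, 0.2445]
tool_rot: [179.9, -0.2, -180.0]
force: [0.2, 0.3, -0.2]
opening: 0.0856
gripper_force: 0.0
```

Run:
```python
from h import *
im,s=look("pics/w8.png"); print(s["position"])
print(ring(im,s,(.6265,-.128),.132)); print(plate(im,s,(.6265,-.128),.052))
```

```text
[ 0.62538965 -0.12830836  0.24448849]
(array([276.4488189 , 217.54133858]), array([ 0.62689347, -0.12826728]), array([0.02007015, 0.0193022 ]))
(array([ 0.62667239, -0.12786604]), 0.036420099437236786, 2131)
```

Call:
move_arm --rows '[[[0, 0, 0], [8, 45, 0], 1], [[0, 0, 0], [18, 100, 0], 1], [[0, 0, 0], [29, 158, 0], 1], [[0, 0, 0], [39, 216, 0], 1], [[0, 0, 0], [50, 274, 0], 1], [[0, 0, 0], [60, 332, 0], 1], [[0, 0, 0], [71, 390, 0], 1], [[0, 0, 0], [82, 448, 0], 1], [[0, 0, 0], [92, 505, 0], 1], [[0, 0, 0], [100, 545, 0], 1], [[0, 0, 0], [103, 564, 0], 1], [[0, 0, 0], [103, 564, 0], 1], [[0, 0, 0], [103, 564, 0], 1]]'

```text
time_s: 20.12
position: [0.5239, 0.4339, 0.2467]
tool_rot: [-179.9, -0.0, 179.9]
force: [-0.0, -0.1, -0.4]
opening: 0.0854
gripper_force: 0.0
```

Run:
```python
from h import *
im,s=look("pics/w9.png"); print(s["position"])
print(ring(im,s,(.5228,.436),.15)); print(plate(im,s,(.5266,.4355),.045))
```

```text
[0.52391713 0.43385867 0.24671426]
(array([279.54251012, 219.77226721]), array([0.5228023 , 0.43588864]), array([0.02563283, 0.02530048]))
(array([0.53139293, 0.43513671]), 0.04002949595451355, 1526)
```

Call:
move_arm --rows '[[[0, 0, 0], [1, 2, 0], 1], [[0, 0, 0], [1, 2, 40], 1], [[0, 0, 0], [1, 2, 85], 1], [[0, 0, 0], [1, 2, 120], 1], [[0, 0, 0], [1, 2, 138], 1], [[0, 0, 0], [1, 2, 138], 1], [[0, 0, 0], [1, 2, 138], 1]]'

```text
time_s: 21.05
position: [0.5237, 0.4379, 0.1115]
tool_rot: [179.9, 0.2, 180.0]
force: [0.4, -0.5, 0.6]
opening: 0.0854
gripper_force: 0.0
```

Call:
move_arm --rows '[[[0, 0, 0], [0, 0, 0], -1], [[0, 0, 0], [0, 0, 0], -1], [[0, 0, 0], [0, 0, 0], -1], [[0, 0, 0], [0, 0, 0], -1], [[0, 0, 0], [0, 0, 0], -1], [[0, 0, 0], [0, 0, 0], -1], [[0, 0, 0], [0, 0, 0], -1]]' --newtons 50

```text
time_s: 21.92
position: [0.5228, 0.4373, 0.1101]
tool_rot: [-180.0, 0.0, -180.0]
force: [-1.5, -2.1, 4.3]
opening: 0.033
gripper_force: 49.3
```

Call:
move_arm --rows '[[[0, 0, 0], [0, 0, -20], -1], [[0, 0, 0], [0, 0, -50], -1], [[0, 0, 0], [0, 0, -75], -1], [[0, 0, 0], [-2, -25, -80], -1], [[0, 0, 0], [-6, -70, -80], -1], [[0, 0, 0], [-10, -122, -80], -1], [[0, 0, 0], [-14, -174, -80], -1], [[0, 0, 0], [-18, -226, -80], -1], [[0, 0, 0], [-22, -272, -80], -1], [[0, 0, 0], [-24, -303, -80], -1], [[0, 0, 0], [-25, -316, -80], -1], [[0, 0, 0], [-25, -316, -80], -1], [[0, 0, 0], [-25, -316, -60], -1], [[0, 0, 0], [-25, -316, -35], -1], [[0, 0, 0], [-25, -316, -22], -1], [[0, 0, 0], [-25, -316, -18], -1], [[0, 0, 0], [-25, -316, -16], -1], [[0, 0, 0], [-25, -316, -15], -1], [[0, 0, 0], [-25, -316, -15], -1]]'

```text
time_s: 24.3
position: [0.548, 0.1213, 0.1251]
tool_rot: [180.0, 0.1, 180.0]
force: [0.2, -0.8, -3.4]
opening: 0.033
gripper_force: 50.1
```

Run:
```python
from h import *
im,s=look("pics/w10.png"); print(s["position"],s["force"])
```

```text
[0.54798156 0.12133198 0.12513756] [ 0.22324724 -0.83026405 -3.37582673]
```

View pics/w10.png

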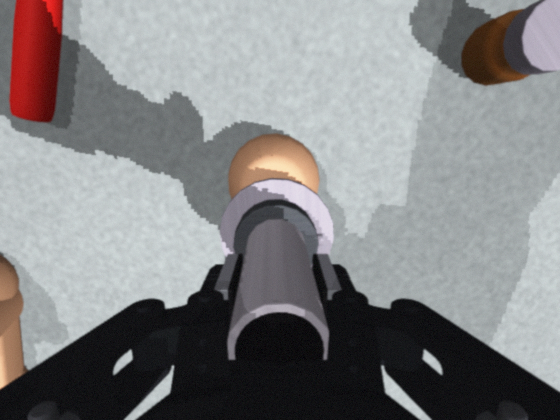

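The tube is centred over the large plate (plate columns 220–334, tube about 278). The force is negative, so it still hangs just above. Lower until contact.

Call:
move_arm --rows '[[[0, 0, 0], [0, 0, 1], -1], [[0, 0, 0], [0, 0, 2], -1], [[0, 0, 0], [0, 0, 2], -1]]'

```text
time_s: 24.72
position: [0.5484, 0.1213, 0.125]
tool_rot: [180.0, 0.1, -180.0]
force: [-2.2, -0.9, 8.7]
opening: 0.0329
gripper_force: 50.9
```

Call:
move_arm --rows '[[[0, 0, 0], [0, 0, 0], 1], [[0, 0, 0], [0, 0, 0], 1], [[0, 0, 0], [0, 0, 0], 1], [[0, 0, 0], [0, 0, 0], 1], [[0, 0, 0], [0, 0, 0], 1], [[0, 0, 0], [0, 0, 0], 1], [[0, 0, 0], [0, 0, 0], 1], [[0, 0, 0], [0, 0, -40], 1], [[0, 0, 0], [0, 0, -85], 1], [[0, 0, 0], [0, 0, -115], 1], [[0, 0, 0], [0, 0, -125], 1], [[0, 0, 0], [0, 0, -125], 1], [[0, 0, 0], [0, 0, -125], 1]]'

```text
time_s: 26.35
position: [0.5465, 0.1212, 0.2452]
tool_rot: [-180.0, -0.2, 180.0]
force: [-0.7, 0.6, 0.1]
opening: 0.0855
gripper_force: 0.0
```

Run:
```python
from h import *
im,s=look("pics/w11.png"); print(s["position"])
print(ring(im,s,(.548,.121),.165)); print(plate(im,s,(.548,.121),.06))
```

```text
[0.54650589 0.12122602 0.24517572]
(array([275.83655536, 231.78383128]), array([0.54859559, 0.12075628]), array([0.02632394, 0.02571049]))
(array([0.55680734, 0.11779733]), 0.044883642345666885, 1893)
```

Call:
move_arm --rows '[[[0, 0, 0], [7, -45, 0], 1], [[0, 0, 0], [15, -100, 0], 1], [[0, 0, 0], [23, -158, 0], 1], [[0, 0, 0], [31, -216, 0], 1], [[0, 0, 0], [39, -274, 0], 1], [[0, 0, 0], [47, -332, 0], 1], [[0, 0, 0], [55, -390, 0], 1], [[0, 0, 0], [64, -448, 0], 1], [[0, 0, 0], [70, -500, 0], 1], [[0, 0, 0], [73, -521.5, 0], 1], [[0, 0, 0], [73, -521.5, 0], 1], [[0, 0, 0], [73, -521.5, 40], 1], [[0, 0, 0], [73, -521.5, 90], 1], [[0, 0, 0], [73, -521.5, 135], 1], [[0, 0, 0], [73, -521.5, 160], 1], [[0, 0, 0], [73, -521.5, 169], 1], [[0, 0, 0], [73, -521.5, 169], 1], [[0, 0, 0], [73, -521.5, 169], 1]]'

```text
time_s: 28.65
position: [0.4755, -0.4006, 0.0802]
tool_rot: [-179.9, 0.1, -180.0]
force: [-0.3, -0.1, 0.1]
opening: 0.0854
gripper_force: 0.0
```

Call:
move_arm --rows '[[[0, 0, 0], [0, 0, 0], -1], [[0, 0, 0], [0, 0, 0], -1], [[0, 0, 0], [0, 0, 0], -1], [[0, 0, 0], [0, 0, 0], -1], [[0, 0, 0], [0, 0, 0], -1], [[0, 0, 0], [0, 0, 0], -1], [[0, 0, 0], [0, 0, 0], -1], [[0, 0, 0], [0, 0, 0], -1]]' --newtons 40

```text
time_s: 29.65
position: [0.4745, -0.4003, 0.0785]
tool_rot: [-180.0, 0.0, -180.0]
force: [-0.2, -0.4, 2.1]
opening: 0.0205
gripper_force: 39.0
```

Call:
move_arm --rows '[[[0, 0, 0], [0, 0, -25], -1], [[0, 0, 0], [0, 0, -75], -1], [[0, 0, 0], [0, 0, -130], -1], [[0, 0, 0], [0, 20, -170], -1], [[0, 0, 0], [-4, 70, -170], -1], [[0, 0, 0], [-8, 125, -170], -1], [[0, 0, 0], [-12, 183, -170], -1], [[0, 0, 0], [-15, 241, -170], -1], [[0, 0, 0], [-19, 299, -170], -1], [[0, 0, 0], [-22, 357, -170], -1], [[0, 0, 0], [-26, 415, -170], -1], [[0, 0, 0], [-29, 473, -170], -1], [[0, 0, 0], [-33, 531, -170], -1], [[0, 0, 0], [-37, 589, -170], -1], [[0, 0, 0], [-41, 647, -170], -1], [[0, 0, 0], [-45, 705, -170], -1], [[0, 0, 0], [-48, 763, -170], -1], [[0, 0, 0], [-51, 812, -170], -1], [[0, 0, 0], [-52, 836, -170], -1], [[0, 0, 0], [-52, 836, -170], -1]]'

```text
time_s: 32.15
position: [0.5254, 0.4372, 0.2464]
tool_rot: [-179.9, -0.1, -179.9]
force: [0.3, 0.8, -1.7]
opening: 0.0209
gripper_force: 39.6
```

Run:
```python
from h import *
im,s=look("pics/w12.png"); print(s["position"],s["force"],s["opening"])
print(plate(im,s,(.5266,.4355),.045), proj(cam("wrist",s),(.5266,.4355,.045)))
```

```text
[0.52542501 0.43716928 0.24644891] [ 0.33186672  0.78528723 -1.72568593] 0.020904003520388376
(array([0.5266872 , 0.43501773]), 0.03663797304034233, 3617) [[275.42742502 192.72547802]]
```

View pics/w12.png

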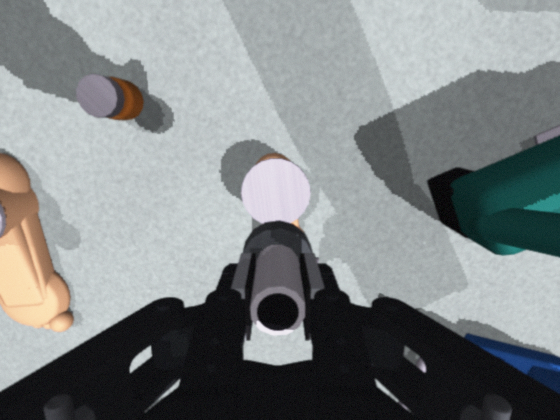

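The short tube is held, and the empty small plate sits at (276,192), or (0.5267, 0.4350) in the world frame. Descend.

Call:
move_arm --rows '[[[0, 0, 0], [0, -1, 30], -1], [[0, 0, 0], [0, -1, 80], -1], [[0, 0, 0], [0, -1, 125], -1], [[0, 0, 0], [0, -1, 148], -1], [[0, 0, 0], [0, -1, 155], -1], [[0, 0, 0], [0, -1, 158], -1], [[0, 0, 0], [0, -1, 160], -1], [[0, 0, 0], [0, -1, 161], -1], [[0, 0, 0], [0, -1, 161], -1]]'

```text
time_s: 33.33
position: [0.5267, 0.4351, 0.0881]
tool_rot: [180.0, 0.1, -180.0]
force: [-0.7, 0.4, -1.7]
opening: 0.0209
gripper_force: 39.6
```

Call:
move_arm --rows '[[[0, 0, 0], [0, 0, 1], -1], [[0, 0, 0], [0, 0, 2], -1], [[0, 0, 0], [0, 0, 2], -1]]'

```text
time_s: 33.7
position: [0.5269, 0.4351, 0.0876]
tool_rot: [180.0, 0.0, -180.0]
force: [-2.9, -2.3, 5.9]
opening: 0.0211
gripper_force: 40.3
```

Contact. Release, retract and check all the placings.

Call:
move_arm --rows '[[[0, 0, 0], [0, 0, 0], 1], [[0, 0, 0], [0, 0, 0], 1], [[0, 0, 0], [0, 0, 0], 1], [[0, 0, 0], [0, 0, 0], 1], [[0, 0, 0], [0, 0, 0], 1], [[0, 0, 0], [0, 0, 0], 1], [[0, 0, 0], [0, 0, 0], 1], [[0, 0, 0], [0, 0, -40], 1], [[0, 0, 0], [0, 0, -90], 1], [[0, 0, 0], [0, 0, -140], 1], [[0, 0, 0], [0, 0, -162], 1], [[0, 0, 0], [0, 0, -162], 1], [[0, 0, 0], [0, 0, -162], 1]]'

```text
time_s: 35.33
position: [0.5254, 0.4341, 0.2441]
tool_rot: [-179.9, -0.2, 180.0]
force: [-1.0, 0.8, -0.7]
opening: 0.0856
gripper_force: 0.0
```

Run:
```python
from h import *
im,s=look("pics/w13.png"); print(s["position"],s["force"])
print(ring(im,s,(.5267,.435),.105)); print(plate(im,s,(.5267,.435),.045))
cv2.imwrite("pics/scene1.png",robot.read_camera("scene")[:,:,::-1])
```

```text
[0.52539381 0.43412288 0.24405449] [-0.98751473  0.7978885  -0.72728267]
(array([278.57286432, 209.7638191 ]), array([0.52777268, 0.4353651 ]), array([0.01320045, 0.01278314]))
(array([0.52691841, 0.43514988]), 0.036509111523628235, 2707)
```

View pics/scene1.png

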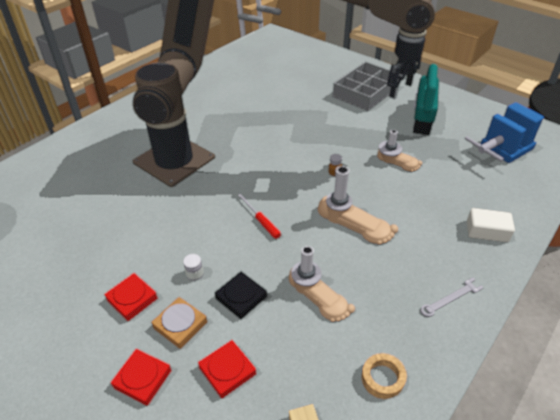

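The scene shows the short tube on the small foot (393,140), the long on the large (341,188) and the middle on the medium (307,263). All stand upright, the jar and tin are standing, and the stand is empty.

```bash
python3 -c "
from plant import robot; print(robot.hand_in())"
```

```text
the job is handed in; nothing more can be done
None
```

I swapped all three tubes by way of the wooden stand and handed the job in at about 35 s: each stands upright within about 1 mm of its own plate's centre by camera, jar and tin untouched, though the hand-in returned no verdict.

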